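# Set the ratchet inspection turntable back to its start

### The arm

A 7-joint arm with a two-finger parallel gripper is mounted at the origin on a cart in front of the work surface, level with it; the furniture and walls round the work are solid. World frame = base frame: x ahead of the robot, y to its left, z up, the work surface at z = 0. Lengths are in m, angles in rad, forces in N, time in s.
With the tool pointing down it reaches from about 0.35 to 0.775 m from the base axis. Payload 3.1 kg.
Tool frame: the origin (TCP) lies at the very end of the fingers, on their centre line; the grasp point (between the pads) lies 19 mm behind it; z points along the fingers, y is the direction in which the jaws open and shut (so a half turn about z gives the same grasp; the last joint's range is limited). The gripper opens to 85 mm and grips with 20 to 120 N. Pads are 22 mm wide; open, the fingers measure 114 mm over their backs; the gripper's body (76 mm by 85 mm) begins 54 mm behind the grasp point. The pads swing forward as they close: fully open they stand 13 mm farther back than shut.
Start: joints at [-1.32, 0.311, 0.014, 1.512, -0.004, 1.319, -0.027], TCP at [0.159, 0.527, 0.231] pointing down, gripper open.
Joint ranges: [-2.7, 2.7], [-0.3, 1.91], [-1.27, 1.3], [0.12, 2.57], [-1.44, 4.58], [0.2, 2.03], [-3.05, 3.05]. Speed limits (rad/s): [2.79, 2.79, 3.14, 3.14, 3.14, 3.14, 3.14].

### API

Orientations are given as a unit quaternion [w, x, y, z].
In Python, from plant import manip gives the robot as it stands. The module is installed in compiled form; this text tells all that it offers.
- The arm moves only by the tool jog_arm, never from a script. Its argument "steps" is a list of rows, each an object with "claw": the opening, from -1 (shut) to 1 (fully open); "xyz": the shift along the world's x, y, z scaled (see below), a list of three; "angular": the turn, a rotation vector about the world's x, y, z scaled (see below), a list of three. A call has 1 to 5 rows; each row shifts and turns the commanded pose from where the row before left it; what a row does not reach is not made up. The controller multiplies each number of a shift by 40 mm and each number of a turn by 4 degrees. A row lasts 1/12 s, in which the tool goes at most 41.7 mm and 7.16 degrees, less where a joint would pass 70% of its speed; a pose out of reach is approached as far as the arm can. A call with a number of a shift or a turn outside -1 to 1 is refused whole. A call with a gripper value outside its range is refused whole. The fingers move at their own pace and stop on an object; "squeeze" is the grip in N (left out, the last holds). Time passes only in rows, so rows that do not move let the fingers close. It gives the time, the measured TCP pose, the force and the opening at its end, in the units of the state.
- manip.get_obs(): the state, without advancing time (a new reading comes with each control period).
- manip.grab_frame(name): name is "side" or "top"; returns a dict with "color" (400x640x3 uint8, red, green, blue), "camera_matrix" (3x3 intrinsics, pixels), "xyz" and "orientation" of the camera in the world. Camera axes: x right, y up, looking along -z (the intrinsics and any distortion apply to the point x, -y, -z); pixel columns grow to the right and rows downward; lengths in m; the calibration is good to about 2 mm. A picture is of the moment at which its call begins. There is no depth.
- manip.close_job(): hands the job in, once; it reports no verdict.
The state is a dict: "clock": time; "joints": joint angles; "joint_vel": joint speeds; "joint_efforts": joint torques, N m; "ee_pos": TCP position; "tool_rot": TCP orientation; "force": force on the tool from outside, world axes, zero at the start; "moment": the same for the moment, N m; "gripper_width": finger opening in m.
Only numpy, scipy, OpenCV 4.12 (cv2) and the standard library are available. Lean on these libraries where they do the work, as an engineer would, in place of code of your own. Each camera call takes 0.05 s, during which the arm holds its last target.

### The job

Set the empty inspection turntable back to its start position for the next instrument set: lift the ratchet pawl by its red handle and fold it right back so that it stays clear of the teeth, then turn the wheel backward (clockwise from above) by its black knob until the red bar on the wheel points at the red pointer on the base. Then fold the pawl down again so that its nose sits fully in the tooth gap there, and let go. Leave the bowl, wipes, tape roll and swab pot where they are.

Things in the scene. Friction and masses are not known exactly. Their poses are not given: they have to be found in the camera images.
- turntable: The fixed base of the turntable: grey plate 260 x 350 x 13 mm. Its origin is on the wheel's upright axis at the table surface (plate spans x -130..130, y -225..125 mm in this frame); z is up. The pawl stands on its -y side, the red pointer on its -x side. Everything on it keeps these places in this frame: axis at x=y=0; pawl hinge at (0, -165, 55) mm.
- wheel (a joint): Angle of the steel ratchet wheel, 216 mm across. 0 = start position: red bar at the red pointer, a tooth gap centred under the pawl nose. Positive = forward = counter-clockwise from above; begins at 1.15 to 2.5; stops at -0.45 and 2.9. Stays where it is left (about 1 N at the knob turns it). At 0 the nose has about -0.07 to +0.08 rad of play in its gap; farther off it rests on a tooth, not fully down.
- pawl (a joint): Angle of the steel pawl about its level hinge along the base's x. 0 = fully down, nose at the bottom of a tooth gap; grows as it is lifted up and away from the wheel; 2.0 = folded back on its stop. Nose clear of the teeth above 0.35. Let go, it falls by its weight (0.2 kg, damped): back down from below 1.2, to the folded-back stop from above 1.6. Begins in or on the teeth (0 to 0.3).
- pawl_handle (a point): Grip point on the pawl's red round handle bar, 12 mm thick, always level along the base's x, sticking out to the lever's -x side; the point is 38 mm from the lever's middle, with 20 mm of free bar each side. At pawl angle t it is at (-38, -165 + 58.3 cos(t + 0.54), 55 + 58.3 sin(t + 0.54)) mm in the base frame: 85 mm above the table when down, 88 mm when folded back.
- pawl_hinge (a point): A point on the pawl's hinge axis, middle of the lever, 55 mm above the table.
- crank_grip (a point): Point to grip on the wheel's upright black knob (24 mm round, from 46 to 106 mm above the table), 82 mm above the table, 60 mm from the wheel's axis. The knob spins freely on its pin, so it can be led round without turning the hand. In the base frame it stands at the angle wheel from the base's +x, counter-clockwise positive.
- home_mark (a point): Outer end of the red bar (40 x 9 mm) on the wheel's aluminium top face, 84 mm from the axis, on the side opposite the knob. The top face is 42 mm above the table, the hub cap 52 mm. Round it are 12 saw teeth, 30 degrees apart, 18 mm deep: with the pawl down the wheel turns forward only.
- home_pointer (a point): Tip of the fixed red pointer on the base, 98 mm from the axis on the base's -x side, 45 mm above the table.
- bowl: Bystander: small open steel bowl, 91 mm across, 36 mm high, loose on the table; origin under its centre.
- wipes: Bystander: stack of folded wipes, 101 x 102 x 29 mm, loose on the table; origin under its centre.
- tape_roll: Bystander: roll of tape lying flat, 99 mm across, 24 mm high, loose on the table; origin under its centre.
- swabs: Bystander: white pot with cotton swabs, 56 mm across, 102 mm high, loose on the table; origin under its centre.

How it is judged:
On the way, in this order (a step that is already met when the one before it is completed fails the run):
1. the pawl is folded back (beyond 1.6 rad) while the wheel is still forward (beyond 0.8 rad) (value of joint pawl above 1.6 rad and value of joint wheel above 0.8 rad), for 0.2 s.
2. the wheel is turned back to its start (within 0.12 rad) with the pawl still folded back (value of joint wheel between -0.12 and 0.12 rad and value of joint pawl above 1.6 rad), for 0.2 s.
At the end, for the whole second after the job is handed in: The wheel is at its start within 0.12 rad (red bar at the pointer), the pawl is fully down in the tooth gap there (below 0.08 rad), both at rest, and nothing is held (value of joint wheel between -0.12 and 0.12 rad and value of joint pawl below 0.08 rad and velocity of joint wheel between -0.05 and 0.05 rad/s and velocity of joint pawl between -0.05 and 0.05 rad/s); the robot touches nothing.
It fails at once if a bystander is moved more than 30 mm (distance of any of bowl, wipes, tape_roll, swabs from where it was at the start of the episode above 0.03 m).
It also fails if it takes over 66 s, if anything falls off the work surface, if the arm or the gripper's body presses on something with over 40 N, if the wrist force passes 120 N, or if a joint passes its speed limit or range.

## Working session

There is one attempt and no reset: what is moved stays moved. The work goes in short steps, Python scripts to look and compute and a tool call to move; the robot and the scene stay as the last step left them, time stands still between calls to the robot, and variables do not carry over. Pictures are saved under pics/ and viewed, and the job is handed in when it is done.

Besides the shell and the picture viewer there is one more tool, called after "Request:" as name([rows], argument=value, ...), one row to a line, values as JSON. jog_arm: Moves the arm, as the interface text tells. Its arguments: {"type":"object","properties":{"steps":{"type":"array"},"squeeze":{"type":"number"}},"required":["steps"]}

```bash
mkdir -p pics; python3 - <<'E'
from plant import manip
import cv2
o=manip.get_obs(); print({k:(v if not hasattr(v,'round') else v) for k,v in o.items()})
for n in ("side","top"):
    f=manip.grab_frame(n); cv2.imwrite(f"pics/{n}0.png",f["color"][:,:,::-1])
    print(n,f["camera_matrix"],f["xyz"],f["orientation"],[k for k in f])
E
```

```text
{'clock': 0.0, 'joints': array([-1.31970832,  0.31173201,  0.01395796,  1.51308553, -0.00442994,
        1.31921022, -0.02720775]), 'joint_vel': array([ 0.00029598,  0.00070944,  0.00133492,  0.00103137, -0.00070855,
       -0.00014602,  0.00217704]), 'joint_efforts': array([-1.44526534e-04, -3.79918170e+01,  1.46109774e-01, -2.30593801e+01,
        1.22467699e-02,  1.36221791e-02, -3.05443564e-06]), 'ee_pos': array([0.15848849, 0.5258888 , 0.23020603]), 'tool_rot': array([-1.46324625e-04,  1.45825145e-01,  9.89309649e-01, -1.19320880e-03]), 'force': array([ 1.246954  , -0.39163444, -0.24862339]), 'moment': array([-0.0093772 ,  0.03337713, -0.00205713]), 'gripper_width': 0.08507497048215074}
side [[445.34536598   0.         311.17336478]
 [  0.         445.34536598 193.86046454]
 [  0.           0.           1.        ]] [ 0.18145602 -0.90005507  0.81663575] [ 0.87930288  0.44002864 -0.0784039  -0.1644812 ] ['color', 'camera_matrix', 'xyz', 'orientation']
top [[428.80172394   0.         322.92579289]
 [  0.         428.80172394 191.92650116]
 [  0.           0.           1.        ]] [0.31091256 0.02487145 1.41580005] [ 0.70607396  0.04875164 -0.05864416 -0.70401967] ['color', 'camera_matrix', 'xyz', 'orientation']
```

View pics/side0.png

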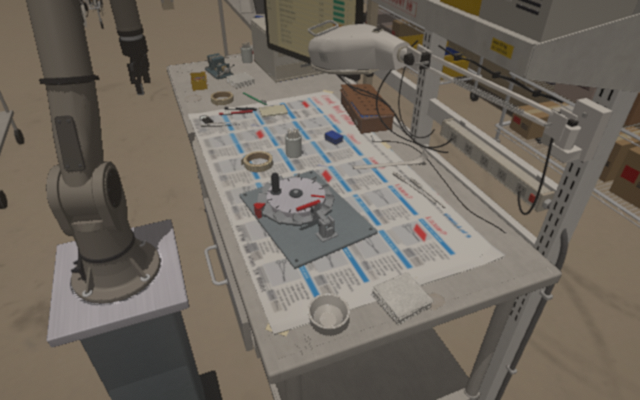

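View pics/top0.png

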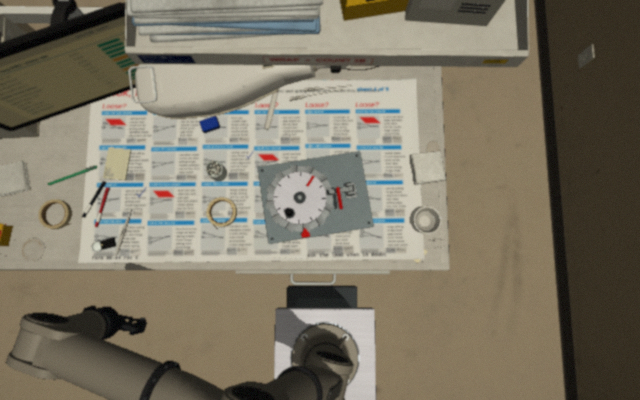

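```bash
cat > h.py <<'E'
import numpy as np, cv2
from scipy.spatial.transform import Rotation as R
from plant import manip
def cam(f):
    q=f["orientation"]; return R.from_quat([q[1],q[2],q[3],q[0]]).as_matrix(),np.array(f["xyz"]),np.array(f["camera_matrix"])
def ray(f,uv,z):
    M,c,K=cam(f); d=np.linalg.inv(K)@np.array([uv[0],uv[1],1.]); d=M@(d*[1,-1,-1]); return c+d*(z-c[2])/d[2]
def proj(f,p):
    M,c,K=cam(f); v=M.T@(np.asarray(p)-c); v=v*[1,-1,-1]; u=K@v; return u[:2]/u[2]
def crop(f,name,x0,y0,w,h,s):
    im=f["color"][y0:y0+h,x0:x0+w,::-1]; cv2.imwrite(f"pics/{name}.png",cv2.resize(im,None,fx=s,fy=s,interpolation=cv2.INTER_CUBIC))
def red(f):
    h=cv2.cvtColor(f["color"],cv2.COLOR_RGB2HSV); return (((h[...,0]<8)|(h[...,0]>172))&(h[...,1]>140)&(h[...,2]>70)).astype(np.uint8)
E
python3 - <<'E'
from h import *
import json
f=manip.grab_frame("top"); crop(f,"top1",250,140,140,110,5)
g=manip.grab_frame("side"); crop(g,"side1",230,150,160,120,5)
for n,F in(("top",f),("side",g)):
    k,l,s,c=cv2.connectedComponentsWithStats(red(F))
    for i in range(1,k):
        if s[i,4]>5: print(n,s[i],c[i].round(1))
# plate by grey colour
hsv=cv2.cvtColor(f["color"],cv2.COLOR_RGB2HSV); print(hsv[235,280],hsv[225,355],f["color"][225,355],f["color"][235,290])
E
```

```text
top [107 119  17   6  80] [115.  121.6]
top [362 118  16   5  67] [369.6 120. ]
top [260 155  17   5  69] [268.2 157. ]
top [307 177   6   9  14] [309.6 181.1]
top [336 187   7  22  72] [338.9 197.2]
top [100 188   9  24  54] [103.8 199.3]
top [155 191  17   6  82] [163.  193.5]
top [301 229   9   9  52] [304.9 233.2]
side [303 102   5   5  11] [305. 104.]
side [241 110  11   3  14] [246.2 110.9]
side [513 116   7   8  38] [516.4 119.4]
side [258 132   4   5  16] [259.5 134. ]
side [621 165  19  18 203] [629.6 173.7]
side [323 172   7   9  35] [326.4 175.6]
side [529 194   6   8  30] [531.5 198. ]
side [297 200  22  10  58] [307.5 205. ]
side [254 203  10   7  46] [258.3 205.8]
side [256 211   5   6  20] [257.9 213.2]
side [415 226  10  14  64] [419.7 232. ]
[ 75  17 123] [ 64  14 124] [117 124 118] [113 122 116]
```

View pics/top1.png

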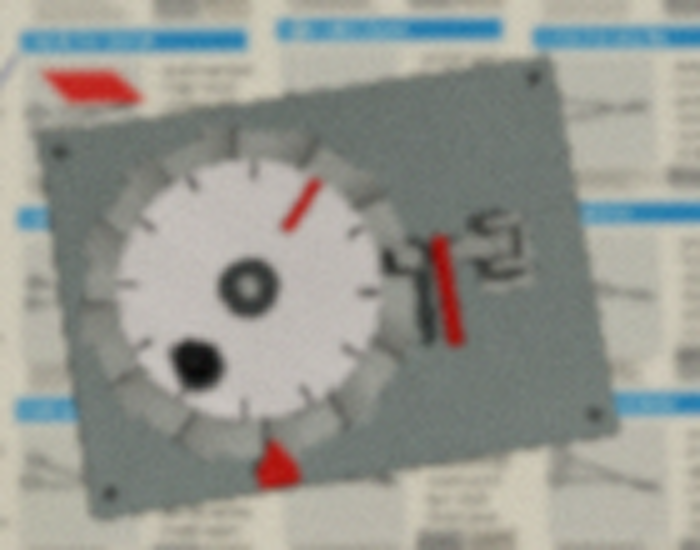

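View pics/side1.png

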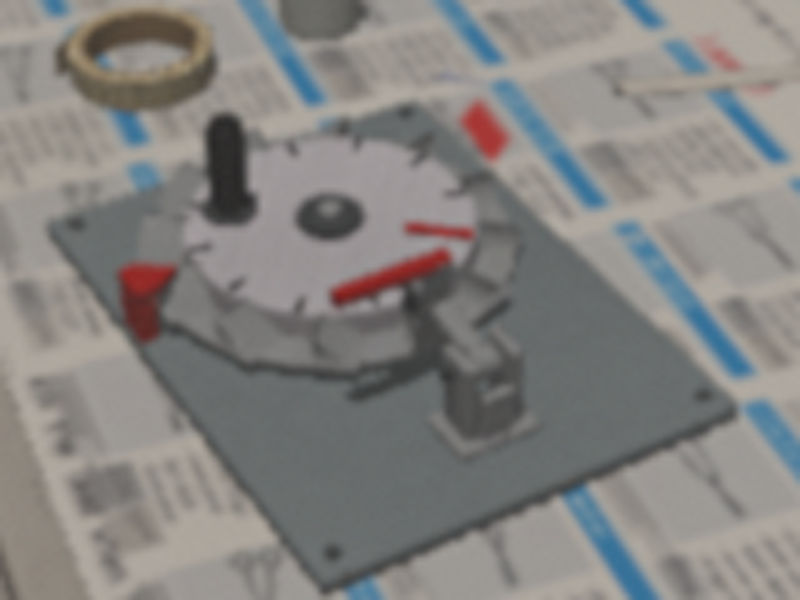

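```bash
python3 - <<'E'
from h import *
f=manip.grab_frame("top"); g=manip.grab_frame("side")
P=lambda u,v,z:ray(f,((u+.5)/5-.5+250,(v+.5)/5-.5+140),z)
S=lambda u,v,z:ray(g,((u+.5)/5-.5+230,(v+.5)/5-.5+150),z)
c=np.array([P(*q,.013)for q in((38,133),(547,55),(620,435),(97,520))])[:,:2]; print(c)
print("top edge len",np.linalg.norm(c-np.roll(c,-1,0),axis=1))
# corner base coords: (130,125),(130,-225),(-130,-225),(-130,125)
B=np.array([[.13,.125],[.13,-.225],[-.13,-.225],[-.13,.125]])
def fit(B,c):
    b=B-B.mean(0);d=c-c.mean(0);a=np.arctan2((b[:,0]*d[:,1]-b[:,1]*d[:,0]).sum(),(b*d).sum());r=np.array([[np.cos(a),-np.sin(a)],[np.sin(a),np.cos(a)]]);return a,c.mean(0)-r@B.mean(0)
print(fit(B,c))
cs=np.array([S(*q,.013)for q in((412,100),(738,408),(325,585),(50,228))])[:,:2]; print(fit(B,cs),np.linalg.norm(cs-np.roll(cs,-1,0),axis=1))
print("hub",P(249,287,.052),S(330,208,.052)); print("ptr",P(273,443,.045),"bar",P(319,181,.042),P(287,229,.042),S(472,235,.042))
print("knobtop",P(197,365,.106),S(227,122,.106)); print("hndl ends",P(440,238,.085),P(457,345,.085))
print("side handle",S(450,256,.085),S(335,297,.085))
E
```

```text
[[ 0.61175466  0.22464684]
 [ 0.666995   -0.11570891]
 [ 0.41166606 -0.16079442]
 [ 0.35558339  0.18003762]]
top edge len [0.34480941 0.25927895 0.34541532 0.26002635]
(np.float64(0.16615113518813404), array([0.50323039, 0.08135671]))
(np.float64(0.1698792453966847), array([0.50321278, 0.07723942])) [0.3479108  0.25443283 0.34149892 0.2561589 ]
hub [0.5031263  0.08141264 0.052     ] [0.50416856 0.08092538 0.052     ]
ptr [0.40363375 0.06537702 0.045     ] bar [0.5744841  0.03693641 0.042     ] [0.54266889 0.05754992 0.042     ] [0.57565913 0.03923427 0.042     ]
knobtop [0.44712024 0.11053227 0.106     ] [0.4542873  0.11010665 0.106     ]
hndl ends [ 0.53007795 -0.03976904  0.085     ] [ 0.46238723 -0.05016766  0.085     ]
side handle [ 0.53575087 -0.02578378  0.085     ] [ 0.46668268 -0.03622444  0.085     ]
```

```bash
cat >> h.py <<'E'
AX=np.array([.5034,.0810]);YAW=.167
def b2w(p):
    c,s=np.cos(YAW),np.sin(YAW); return np.array([AX[0]+c*p[0]-s*p[1],AX[1]+s*p[0]+c*p[1],p[2]])
def hnd(t,x=-.038): return b2w((x,-.165+.0583*np.cos(t+.54),.055+.0583*np.sin(t+.54)))
def knob(w): return b2w((.06*np.cos(w),.06*np.sin(w),.082))
E
python3 - <<'E'
from h import *
f=manip.grab_frame("top"); g=manip.grab_frame("side")
for t in (0,.1,.2,.3): print(t,proj(f,hnd(t)).round(1),proj(g,hnd(t)).round(1),hnd(t).round(4))
print("seen comps: top mid", (440+457)/10+250,(238+345)/10+140,"side",(450+335)/10+230,(256+297)/10+150)
print(hnd(2.0),knob(2.43),knob(0))
E
```

```text
0 [337.3 201.4] [303.5 208. ] [ 0.485  -0.0387  0.085 ]
0.1 [338.4 201. ] [304.1 207.2] [ 0.4856 -0.0419  0.0898]
0.2 [339.7 200.6] [304.8 206.6] [ 0.4862 -0.0456  0.0943]
0.3 [341.  200.3] [305.5 206.2] [ 0.4869 -0.0496  0.0984]
seen comps: top mid 339.7 198.3 side 308.5 205.3
[ 0.50134529 -0.13541694  0.08799525] [0.4520797  0.11208418 0.082     ] [0.56256527 0.09097349 0.082     ]
```

Request:
jog_arm([
  {"claw":1,"xyz":[0.5,-0.88,0],"angular":[0,0,1]},
  {"claw":1,"xyz":[0.5,-0.88,0],"angular":[0,0,1]},
  {"claw":1,"xyz":[0.5,-0.88,0],"angular":[0,0,1]},
  {"claw":1,"xyz":[0.5,-0.88,0],"angular":[0,0,1]},
  {"claw":1,"xyz":[0.5,-0.88,0],"angular":[0,0,1]},
])

```text
clock: 0.82
ee_pos: [0.2594, 0.3489, 0.2314]
tool_rot: [0.0, -0.03, 1.0, 0.0]
force: [0.6, 0.8, -0.6]
gripper_width: 0.0855
```

Request:
jog_arm([
  {"claw":1,"xyz":[0.5,-0.88,0],"angular":[0,0,1]},
  {"claw":1,"xyz":[0.5,-0.88,0],"angular":[0,0,0.6]},
  {"claw":1,"xyz":[0.5,-0.88,0],"angular":[0,0,0]},
  {"claw":1,"xyz":[0.5,-0.88,0],"angular":[0,0,0]},
  {"claw":1,"xyz":[0.5,-0.88,0],"angular":[0,0,0]},
])

```text
clock: 1.23
ee_pos: [0.3593, 0.1728, 0.2317]
tool_rot: [0.0, -0.084, 0.996, 0.001]
force: [1.4, 0.6, 1.1]
gripper_width: 0.0856
```

Request:
jog_arm([
  {"claw":1,"xyz":[0.6,-0.9,0],"angular":[0,0,0]},
  {"claw":1,"xyz":[0.6,-0.9,0],"angular":[0,0,0]},
  {"claw":1,"xyz":[0.6,-0.9,0],"angular":[0,0,0]},
  {"claw":1,"xyz":[0.6,-0.9,0],"angular":[0,0,0]},
  {"claw":1,"xyz":[0.6,-0.9,-0.4],"angular":[0,0,0]},
])

```text
clock: 1.65
ee_pos: [0.4761, 0.0012, 0.2196]
tool_rot: [0.004, -0.084, 0.996, 0.0]
force: [1.4, 0.8, 1.1]
gripper_width: 0.0856
```

Request:
jog_arm([
  {"claw":0.6,"xyz":[0.15,-0.9,-0.6],"angular":[0,0,0]},
  {"claw":0.3,"xyz":[0,0,-0.8],"angular":[0,0,0]},
  {"claw":0.2,"xyz":[0,0,0],"angular":[0,0,0]},
])

```text
clock: 1.9
ee_pos: [0.4744, -0.0337, 0.1571]
tool_rot: [-0.005, -0.081, 0.997, -0.0]
force: [-2.1, 0.4, -0.3]
gripper_width: 0.0525
```

```bash
python3 - <<'E'
from h import *
f=manip.grab_frame("top"); crop(f,"top2",250,120,140,110,5)
g=manip.grab_frame("side"); crop(g,"side2",230,130,160,120,5)
print(manip.get_obs()["ee_pos"], manip.get_obs()["joints"])
E
```

```text
[ 0.47782628 -0.03060427  0.16140393] [-0.44597064  0.2418901   0.56743018  1.82319264 -0.14357115  1.11981362
  1.90996934]
```

View pics/side2.png

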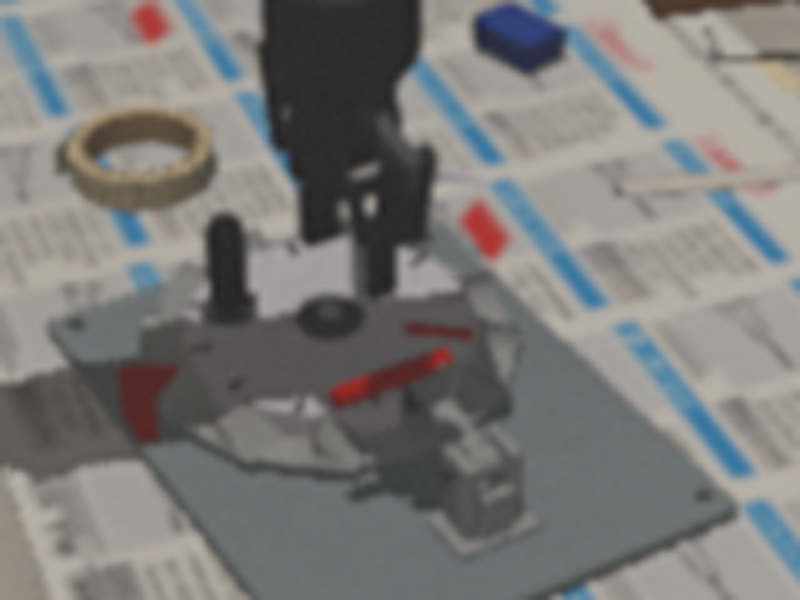

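View pics/top2.png

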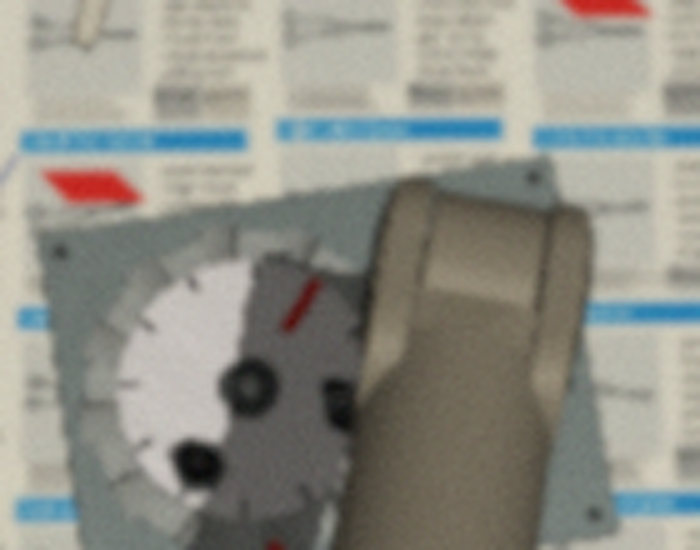

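Request:
jog_arm([
  {"claw":0.2,"xyz":[0.2,-0.37,-0.7],"angular":[0,0,0]},
  {"claw":0.2,"xyz":[0,0,-0.7],"angular":[0,0,0]},
  {"claw":0.2,"xyz":[0,0,-0.7],"angular":[0,0,0]},
  {"claw":0.2,"xyz":[0,0,0],"angular":[0,0,0]},
])

```text
clock: 2.33
ee_pos: [0.484, -0.0436, 0.0754]
tool_rot: [-0.003, -0.085, 0.996, 0.001]
force: [-1.4, 0.1, -0.6]
gripper_width: 0.0511
```

```bash
python3 - <<'E'
from h import *
g=manip.grab_frame("side"); crop(g,"side3",230,130,160,120,5)
o=manip.get_obs();print(o["ee_pos"],o["force"],o["gripper_width"])
E
```

```text
[ 0.48564827 -0.04392217  0.07754719] [ 0.5027465  -0.52648135  0.50582301] 0.05107056636744976
```

View pics/side3.png

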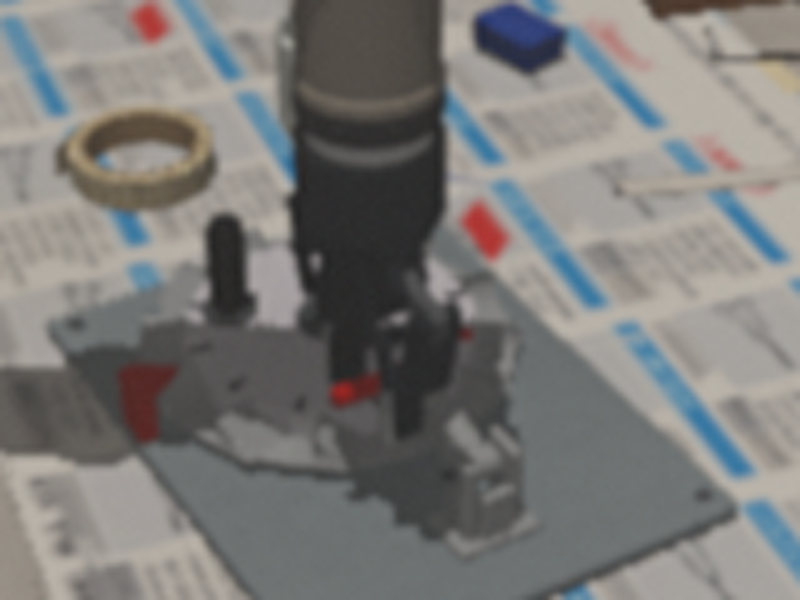

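Request:
jog_arm([
  {"claw":-0.9,"xyz":[0,0,0],"angular":[0,0,0]},
  {"claw":-0.9,"xyz":[0,0,0],"angular":[0,0,0]},
  {"claw":-0.9,"xyz":[0,0,0],"angular":[0,0,0]},
  {"claw":-0.9,"xyz":[0,0,0],"angular":[0,0,0]},
  {"claw":-0.9,"xyz":[0,0,0],"angular":[0,0,0]},
], squeeze=30)

```text
clock: 2.8
ee_pos: [0.4883, -0.0434, 0.0802]
tool_rot: [0.002, -0.085, 0.996, 0.002]
force: [-0.7, 4.4, 6.5]
gripper_width: 0.0108
```

Request:
jog_arm([
  {"claw":-0.9,"xyz":[0,0,0],"angular":[0,0,0]},
  {"claw":-0.9,"xyz":[0,0,0],"angular":[0,0,0]},
])

```text
clock: 2.97
ee_pos: [0.4884, -0.0434, 0.0802]
tool_rot: [0.002, -0.085, 0.996, 0.002]
force: [-0.0, 3.9, 6.4]
gripper_width: 0.0109
```

```bash
python3 - <<'E'
from h import *
p=b2w((0,0,0))
c,s=np.cos(YAW),np.sin(YAW)
e=np.array([.4884,-.0434]);d=e-AX;print("base xy",c*d[0]+s*d[1],-s*d[0]+c*d[1])
ts=np.linspace(.15,1.9,13)
H=np.array([hnd(t) for t in ts])
print(np.c_[ts[1:],H[1:],(np.diff(H,axis=0)/.04).round(2)].round(3))
E
```

```text
base xy -0.03546968800345549 -0.12017595946335326
[[ 0.296  0.487 -0.049  0.098  0.02  -0.14   0.15 ]
 [ 0.442  0.488 -0.056  0.103  0.03  -0.17   0.13 ]
 [ 0.588  0.489 -0.063  0.108  0.03  -0.18   0.1  ]
 [ 0.733  0.491 -0.071  0.111  0.03  -0.2    0.08 ]
 [ 0.879  0.492 -0.079  0.113  0.03  -0.2    0.05 ]
 [ 1.025  0.493 -0.088  0.113  0.04  -0.21   0.02 ]
 [ 1.171  0.495 -0.096  0.113  0.04  -0.21  -0.01 ]
 [ 1.317  0.496 -0.104  0.111  0.03  -0.2   -0.04 ]
 [ 1.462  0.497 -0.112  0.108  0.03  -0.2   -0.07 ]
 [ 1.608  0.499 -0.119  0.104  0.03  -0.18  -0.1  ]
 [ 1.754  0.5   -0.126  0.099  0.03  -0.17  -0.13 ]
 [ 1.9    0.501 -0.132  0.093  0.02  -0.15  -0.15 ]]
```

Request:
jog_arm([
  {"claw":-0.9,"xyz":[0.02,-0.14,0.15],"angular":[0,0,0]},
  {"claw":-0.9,"xyz":[0.03,-0.17,0.13],"angular":[0,0,0]},
  {"claw":-0.9,"xyz":[0.03,-0.18,0.1],"angular":[0,0,0]},
])

```text
clock: 3.22
ee_pos: [0.4911, -0.0601, 0.0949]
tool_rot: [0.001, -0.086, 0.996, 0.004]
force: [-0.3, 9.7, 4.2]
gripper_width: 0.0108
```

Request:
jog_arm([
  {"claw":-0.9,"xyz":[0.03,-0.2,0.08],"angular":[0,0,0]},
  {"claw":-0.9,"xyz":[0.03,-0.2,0.05],"angular":[0,0,0]},
  {"claw":-0.9,"xyz":[0.04,-0.21,0.02],"angular":[0,0,0]},
  {"claw":-0.9,"xyz":[0.04,-0.21,-0.01],"angular":[0,0,0]},
])

```text
clock: 3.55
ee_pos: [0.497, -0.0952, 0.1008]
tool_rot: [0.002, -0.085, 0.996, 0.002]
force: [-2.1, 4.1, 6.4]
gripper_width: 0.0107
```

```bash
python3 - <<'E'
from h import *
g=manip.grab_frame("side"); crop(g,"side4",230,130,160,120,5)
o=manip.get_obs();print(o["ee_pos"],o["force"],o["gripper_width"])
E
```

```text
[ 0.49743588 -0.09792977  0.10067132] [1.81327204 2.66895298 1.19538797] 0.010597422843679871
```

View pics/side4.png

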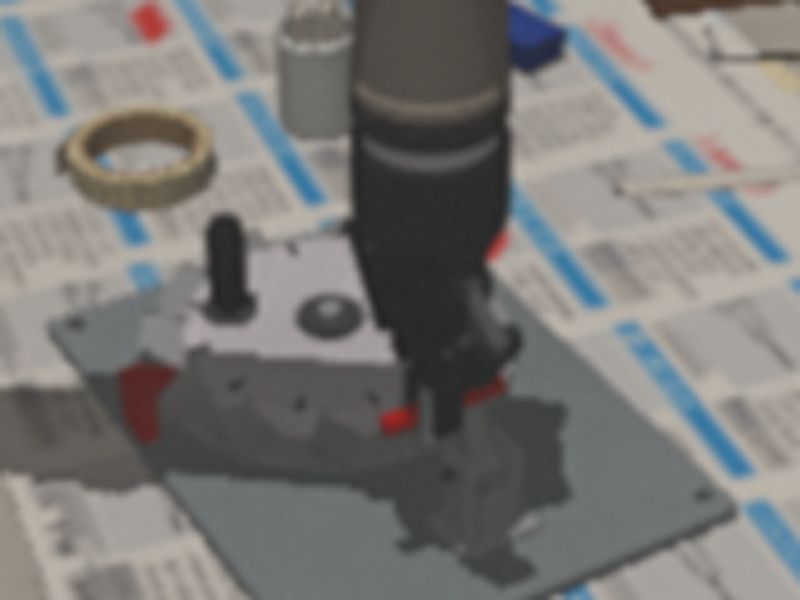

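The bar is held (red at px ~(400,420) and (485,390) of the crop, either side of the fingers) and the lever stands about upright. I'll keep following the arc.

Request:
jog_arm([
  {"claw":-0.9,"xyz":[0.03,-0.2,-0.04],"angular":[0,0,0]},
  {"claw":-0.9,"xyz":[0.03,-0.2,-0.07],"angular":[0,0,0]},
  {"claw":-0.9,"xyz":[0.03,-0.18,-0.1],"angular":[0,0,0]},
  {"claw":-0.9,"xyz":[0.03,-0.17,-0.13],"angular":[0,0,0]},
])

```text
clock: 3.93
ee_pos: [0.5022, -0.1277, 0.0859]
tool_rot: [0.002, -0.084, 0.996, 0.0]
force: [3.7, 5.2, 1.4]
gripper_width: 0.0108
```

Request:
jog_arm([
  {"claw":-0.9,"xyz":[0.02,-0.13,-0.14],"angular":[0,0,0]},
  {"claw":-0.9,"xyz":[0,0,0],"angular":[0,0,0]},
  {"claw":-0.9,"xyz":[0,0,0],"angular":[0,0,0]},
])

```text
clock: 4.18
ee_pos: [0.5032, -0.1334, 0.0798]
tool_rot: [0.002, -0.084, 0.996, -0.0]
force: [4.2, 2.9, -0.0]
gripper_width: 0.0105
```

```bash
python3 - <<'E'
from h import *
g=manip.grab_frame("side"); crop(g,"side5",230,130,160,120,5)
o=manip.get_obs();print(o["ee_pos"],o["force"],o["gripper_width"])
E
```

```text
[ 0.5032037  -0.13336925  0.07979957] [4.68255231 3.06962445 0.14541322] 0.010766048360993988
```

View pics/side5.png

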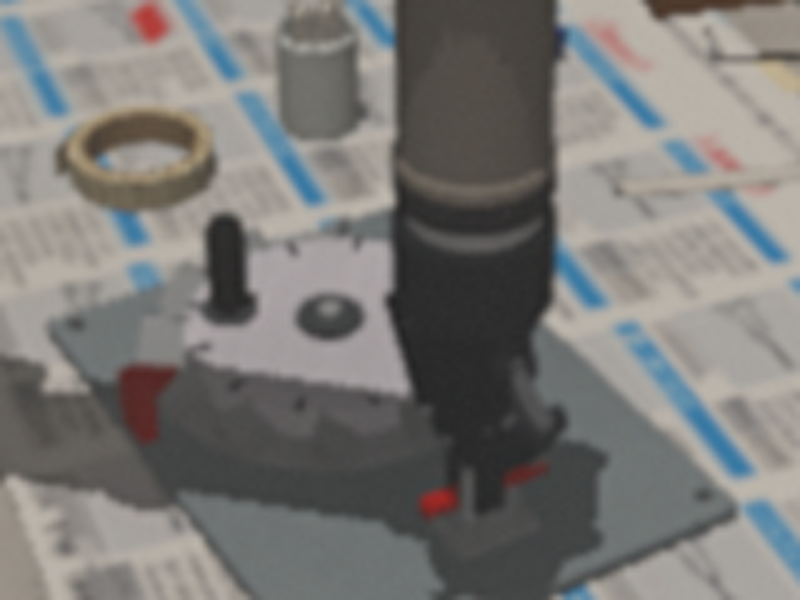

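Request:
jog_arm([
  {"claw":0.3,"xyz":[0,0,0],"angular":[0,0,0]},
  {"claw":0.3,"xyz":[0,0,0],"angular":[0,0,0]},
  {"claw":0.3,"xyz":[0,0,0],"angular":[0,0,0]},
  {"claw":0.3,"xyz":[0,0,0.8],"angular":[0,0,0]},
  {"claw":0.3,"xyz":[0,0,0.9],"angular":[0,0,0]},
])

```text
clock: 4.65
ee_pos: [0.4974, -0.1338, 0.1453]
tool_rot: [-0.005, -0.083, 0.997, 0.0]
force: [0.6, 0.0, 0.2]
gripper_width: 0.0558
```

Request:
jog_arm([
  {"claw":0.3,"xyz":[-0.2,0.9,0.2],"angular":[0,0,0]},
  {"claw":0.3,"xyz":[-0.2,0.9,0],"angular":[0,0,0]},
  {"claw":0.3,"xyz":[-0.2,0.9,0],"angular":[0,0,0]},
  {"claw":0.3,"xyz":[-0.2,0.9,0],"angular":[0,0,0]},
  {"claw":0.3,"xyz":[-0.2,0.9,0],"angular":[0,0,0]},
])

```text
clock: 5.07
ee_pos: [0.46, 0.0468, 0.1554]
tool_rot: [-0.0, -0.083, 0.997, -0.001]
force: [0.8, 0.2, -0.1]
gripper_width: 0.0554
```

```bash
python3 - <<'E'
from h import *
g=manip.grab_frame("side"); crop(g,"side6",230,130,160,120,5)
f=manip.grab_frame("top"); crop(f,"top6",250,120,140,110,5)
o=manip.get_obs();print(o["ee_pos"],o["force"],o["gripper_width"])
E
```

```text
[0.4588474  0.05360369 0.15481712] [-0.08398241  1.27656313 -1.06516189] 0.05537630798034025
```

View pics/side6.png

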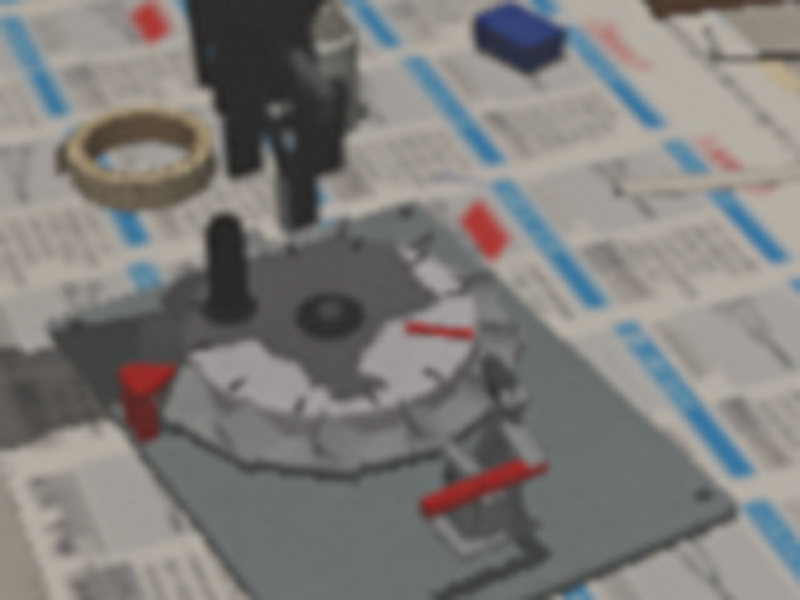

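View pics/top6.png

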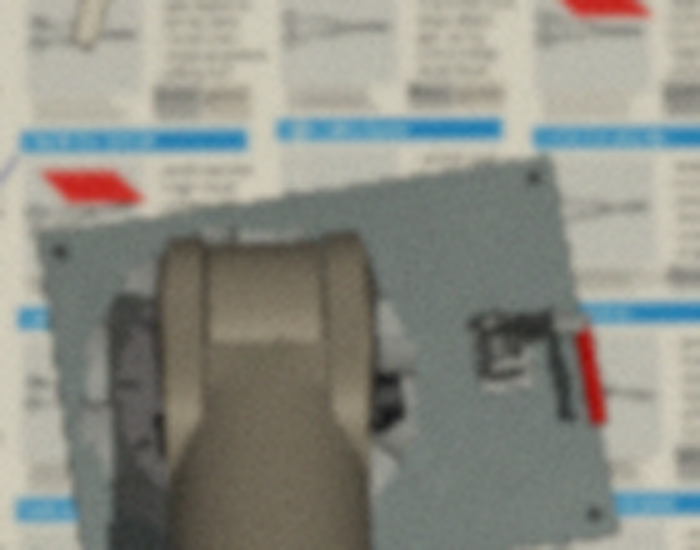

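Request:
jog_arm([
  {"claw":0.5,"xyz":[-0.1,0.7,0],"angular":[0,0,0]},
  {"claw":0.5,"xyz":[-0.1,0.75,0],"angular":[0,0,0]},
  {"claw":0.5,"xyz":[0,0,0],"angular":[0,0,0]},
  {"claw":0.5,"xyz":[0,0,0],"angular":[0,0,0]},
])

```text
clock: 5.5
ee_pos: [0.4525, 0.1053, 0.1551]
tool_rot: [-0.0, -0.086, 0.996, -0.001]
force: [0.1, -1.0, 0.9]
gripper_width: 0.0641
```

```bash
python3 - <<'E'
from h import *
g=manip.grab_frame("side"); crop(g,"side7",230,130,160,120,5)
o=manip.get_obs();print(o["ee_pos"],o["force"],o["gripper_width"])
E
```

```text
[0.45283142 0.1035702  0.15520805] [ 0.1047982  -1.43832501  1.30106219] 0.06406835174295776
```

View pics/side7.png

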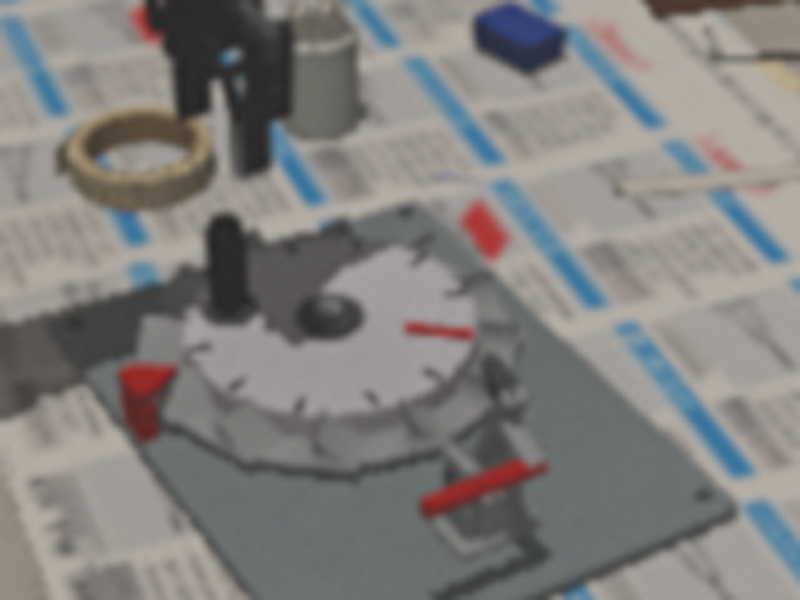

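Request:
jog_arm([
  {"claw":0.5,"xyz":[0,0.2,-0.5],"angular":[0,0,0]},
  {"claw":0.5,"xyz":[0,0,-0.6],"angular":[0,0,0]},
  {"claw":0.5,"xyz":[0,0,-0.6],"angular":[0,0,0]},
  {"claw":0.5,"xyz":[0,0,-0.6],"angular":[0,0,0]},
  {"claw":0.5,"xyz":[0,0,0],"angular":[0,0,0]},
])

```text
clock: 5.97
ee_pos: [0.4492, 0.1091, 0.0596]
tool_rot: [-0.005, -0.082, 0.997, -0.002]
force: [-1.6, 0.7, -0.1]
gripper_width: 0.0641
```

Request:
jog_arm([
  {"claw":-0.6,"xyz":[0,0,0],"angular":[0,0,0]},
  {"claw":-0.6,"xyz":[0,0,0],"angular":[0,0,0]},
  {"claw":-0.6,"xyz":[0,0,0],"angular":[0,0,0]},
  {"claw":-0.6,"xyz":[0,0,0],"angular":[0,0,0]},
  {"claw":-0.6,"xyz":[0,0,0],"angular":[0,0,0]},
], squeeze=30)

```text
clock: 6.38
ee_pos: [0.4545, 0.1133, 0.0654]
tool_rot: [0.002, -0.084, 0.996, 0.001]
force: [-1.9, 0.2, 6.1]
gripper_width: 0.0232
```

```bash
python3 - <<'E'
from h import *
g=manip.grab_frame("side"); crop(g,"side8",230,130,160,120,5)
o=manip.get_obs();print(o["ee_pos"],o["force"],o["gripper_width"])
c,s=np.cos(YAW),np.sin(YAW)
d=o["ee_pos"][:2]-AX; w0=np.arctan2(d[1],d[0])-YAW; print("r,w",np.linalg.norm(d),w0)
ws=np.linspace(w0,0,12)
K=np.array([knob(w) for w in ws]);print(np.c_[ws[1:],K[1:,:2],np.diff(K,axis=0)[:,:2]/.04].round(3))
E
```

```text
[0.45452142 0.11324965 0.06542915] [-1.04641771  0.35682074  6.55430592] 0.023393359020408237
r,w 0.05855899154213435 2.3913651314603084
[[ 2.174  0.462  0.124  0.208  0.251]
 [ 1.957  0.472  0.132  0.257  0.2  ]
 [ 1.739  0.484  0.138  0.294  0.14 ]
 [ 1.522  0.496  0.141  0.317  0.073]
 [ 1.304  0.509  0.141  0.325  0.003]
 [ 1.087  0.522  0.138  0.318 -0.067]
 [ 0.87   0.534  0.133  0.296 -0.134]
 [ 0.652  0.544  0.125  0.26  -0.195]
 [ 0.435  0.553  0.115  0.212 -0.247]
 [ 0.217  0.559  0.104  0.154 -0.287]
 [ 0.     0.563  0.091  0.089 -0.313]]
```

View pics/side8.png

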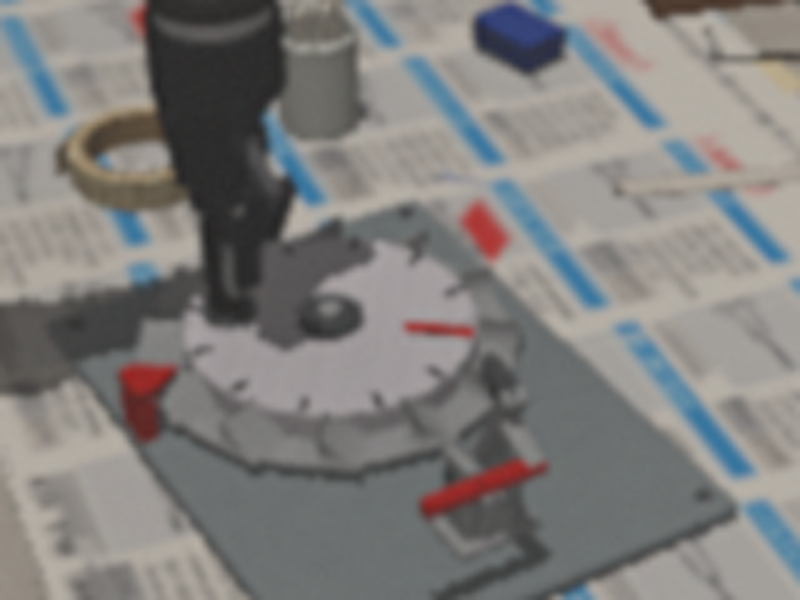

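Request:
jog_arm([
  {"claw":-0.6,"xyz":[0.1,0.13,0],"angular":[0,0,0]},
  {"claw":-0.6,"xyz":[0.11,0.12,0],"angular":[0,0,0]},
  {"claw":-0.6,"xyz":[0.25,0.2,0],"angular":[0,0,0]},
  {"claw":-0.6,"xyz":[0.29,0.14,0],"angular":[0,0,0]},
])

```text
clock: 6.77
ee_pos: [0.4823, 0.1381, 0.0654]
tool_rot: [-0.001, -0.085, 0.996, 0.001]
force: [-4.3, 1.0, 9.8]
gripper_width: 0.0229
```

Request:
jog_arm([
  {"claw":-0.6,"xyz":[0.32,0.07,0],"angular":[0,0,0]},
  {"claw":-0.6,"xyz":[0.32,0,0],"angular":[0,0,0]},
  {"claw":-0.6,"xyz":[0.32,-0.07,0],"angular":[0,0,0]},
])

```text
clock: 7.02
ee_pos: [0.5221, 0.1412, 0.0655]
tool_rot: [0.001, -0.086, 0.996, 0.003]
force: [-3.1, 4.7, 7.0]
gripper_width: 0.0235
```

Request:
jog_arm([
  {"claw":-0.6,"xyz":[0.3,-0.13,0],"angular":[0,0,0]},
  {"claw":-0.6,"xyz":[0.26,-0.2,0],"angular":[0,0,0]},
])

```text
clock: 7.18
ee_pos: [0.5459, 0.1284, 0.0655]
tool_rot: [0.002, -0.086, 0.996, 0.003]
force: [0.1, 5.8, 5.1]
gripper_width: 0.0234
```

```bash
python3 - <<'E'
from h import *
g=manip.grab_frame("side"); crop(g,"side9",230,130,160,120,5)
o=manip.get_obs();print(o["ee_pos"],o["force"],o["gripper_width"])
d=o["ee_pos"][:2]-AX; w0=np.arctan2(d[1],d[0])-YAW; print("r,w",np.linalg.norm(d),w0)
E
```

```text
[0.54972543 0.12465707 0.06567688] [ 9.392863    3.67075191 -5.92894374] 0.022950023756379792
r,w 0.0636552074973042 0.5887527164544722
```

View pics/side9.png

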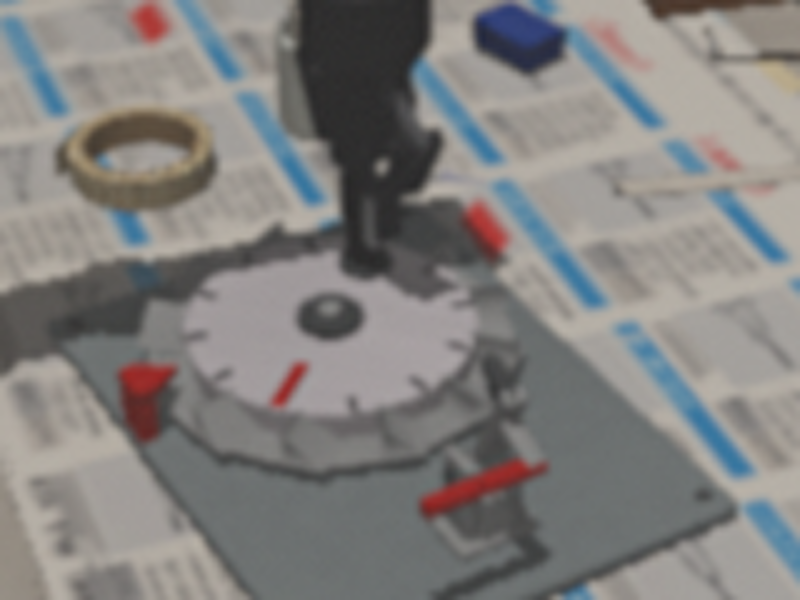

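Request:
jog_arm([
  {"claw":-0.6,"xyz":[0.17,-0.22,0],"angular":[0,0,0]},
  {"claw":-0.6,"xyz":[0.13,-0.27,0],"angular":[0,0,0]},
  {"claw":-0.6,"xyz":[0.07,-0.25,0],"angular":[0,0,0]},
  {"claw":-0.6,"xyz":[0,0,0],"angular":[0,0,0]},
  {"claw":-0.6,"xyz":[0,0,0],"angular":[0,0,0]},
])

```text
clock: 7.65
ee_pos: [0.5656, 0.0931, 0.0657]
tool_rot: [0.008, -0.083, 0.996, -0.001]
force: [10.1, 1.2, -5.7]
gripper_width: 0.0233
```

```bash
cat >> h.py <<'E'
def wheel(g):
    # red bar blob on wheel face in side view -> wheel angle from the face-plane points in the 38..92 mm ring
    m=red(g); ys,xs=np.nonzero(m); P=np.array([ray(g,(x,y),.042)[:2] for x,y in zip(xs,ys)]) - AX
    r=np.linalg.norm(P,axis=1); k=(r>.038)&(r<.088); a=np.arctan2(P[k,1],P[k,0])-YAW-np.pi
    a=(a+np.pi)%(2*np.pi)-np.pi
    return k.sum(),a,r[k]
E
python3 - <<'E'
from h import *
g=manip.grab_frame("side"); crop(g,"side10",230,130,160,120,5)
n,a,r=wheel(g); print(n,np.median(a),a.round(2),(r*1e3).round())
o=manip.get_obs();print(o["ee_pos"],o["force"],o["gripper_width"])
d=o["ee_pos"][:2]-AX; w0=np.arctan2(d[1],d[0])-YAW; print("r,w",np.linalg.norm(d),w0)
E
```

```text
10 -0.038083509356669154 [-0.07 -0.04 -0.06 -0.04 -0.01 -0.06 -0.04 -0.02 -0.04 -0.02] [52. 49. 61. 59. 56. 71. 68. 66. 78. 75.]
[0.565482   0.09335385 0.06567966] [10.48144309  1.34830485 -5.55352075] 0.023424871772053945
r,w 0.06329923117768929 0.029426552351217744
```

View pics/side10.png

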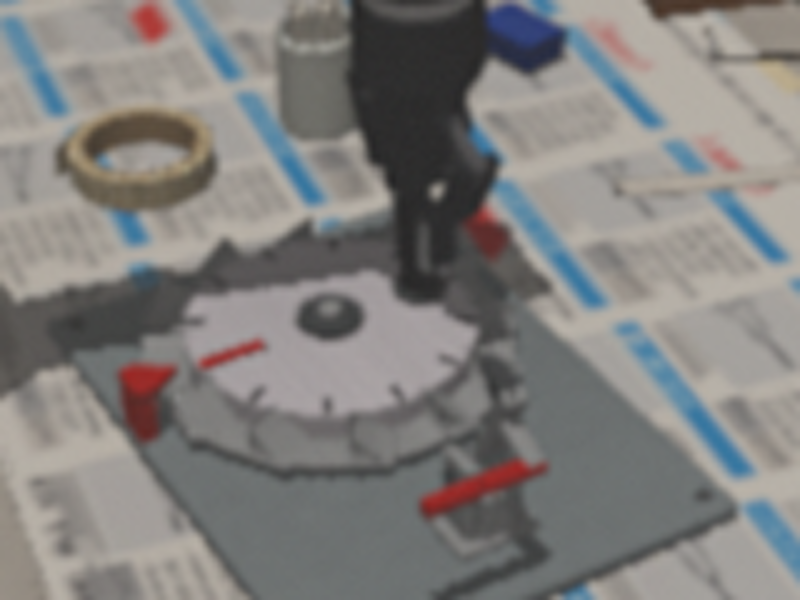

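Request:
jog_arm([
  {"claw":-0.6,"xyz":[-0.07,-0.01,0],"angular":[0,0,0]},
  {"claw":-0.6,"xyz":[0,0,0],"angular":[0,0,0]},
  {"claw":0.4,"xyz":[0,0,0],"angular":[0,0,0]},
  {"claw":0.4,"xyz":[0,0,0],"angular":[0,0,0]},
  {"claw":0.4,"xyz":[0,0,0],"angular":[0,0,0]},
])

```text
clock: 8.12
ee_pos: [0.5553, 0.0929, 0.0637]
tool_rot: [-0.0, -0.084, 0.996, -0.0]
force: [-0.4, -0.6, -0.5]
gripper_width: 0.0586
```

Request:
jog_arm([
  {"claw":0.4,"xyz":[0,0,0.8],"angular":[0,0,0]},
  {"claw":0.4,"xyz":[0,0,0.9],"angular":[0,0,0]},
  {"claw":0.4,"xyz":[0,0,0.8],"angular":[0,0,0]},
  {"claw":0.4,"xyz":[-0.2,-0.9,0],"angular":[0,0,0]},
  {"claw":0.4,"xyz":[-0.2,-0.9,0],"angular":[0,0,0]},
])

```text
clock: 8.53
ee_pos: [0.5414, 0.0233, 0.1662]
tool_rot: [0.003, -0.088, 0.996, 0.001]
force: [-0.0, -1.8, -1.3]
gripper_width: 0.0597
```

Request:
jog_arm([
  {"claw":0.2,"xyz":[-0.3,-0.9,0],"angular":[0,0,0]},
  {"claw":0.2,"xyz":[-0.3,-0.9,0],"angular":[0,0,0]},
  {"claw":0.2,"xyz":[-0.3,-0.9,0],"angular":[0,0,0]},
  {"claw":0.2,"xyz":[-0.3,-0.9,0],"angular":[0,0,0]},
  {"claw":0.2,"xyz":[0,0,0],"angular":[0,0,0]},
])

```text
clock: 8.95
ee_pos: [0.4872, -0.1336, 0.1643]
tool_rot: [-0.001, -0.077, 0.997, -0.003]
force: [-1.0, -2.1, 1.2]
gripper_width: 0.0514
```

```bash
python3 - <<'E'
from h import *
g=manip.grab_frame("side"); crop(g,"side11",230,130,160,120,5)
f=manip.grab_frame("top"); crop(f,"top11",250,130,140,110,5)
n,a,r=wheel(g); print(n,np.median(a))
n,a,r=wheel(f); print(n,np.median(a),a.round(2),(r*1e3).round())
o=manip.get_obs();print(o["ee_pos"],o["force"],o["gripper_width"])
print(hnd(1.9),hnd(2.0),proj(g,hnd(2.0)),proj(g,hnd(1.9)))
E
```

```text
12 -0.017032865223411964
20 0.0010602841041973399 [ 0.   -0.01  0.05 -0.02  0.04 -0.03  0.03 -0.03  0.02 -0.04  0.01  0.
 -0.01  0.04 -0.01  0.03 -0.02  0.02 -0.02  0.02] [48. 51. 52. 55. 55. 58. 58. 61. 61. 64. 65. 68. 71. 72. 74. 75. 77. 78.
 81. 81.]
[ 0.49046892 -0.12507077  0.16381157] [ 0.25675765  0.7897369  -1.13172921] 0.05102819087304366
[ 0.50075782 -0.13193196  0.09262886] [ 0.50134529 -0.13541694  0.08799525] [323.20562538 228.28654305] [322.4686585  226.06046731]
```

View pics/side11.png

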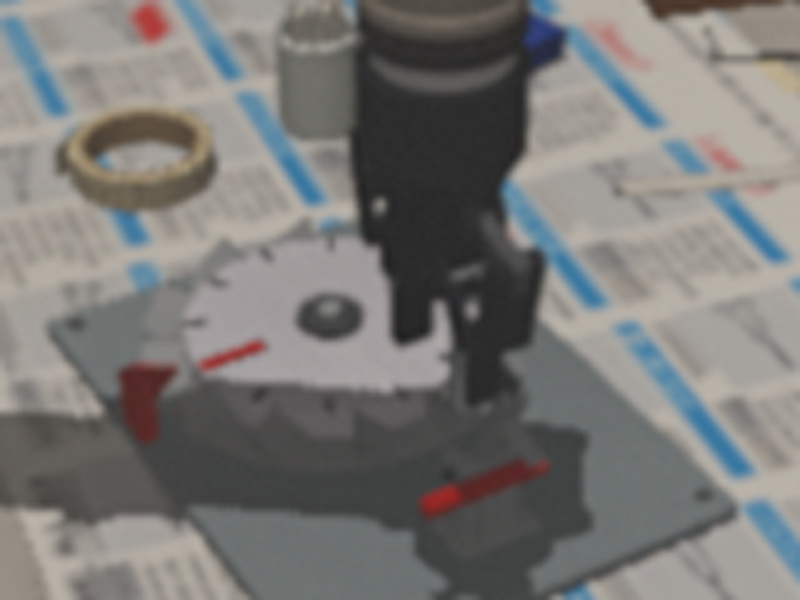

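View pics/top11.png

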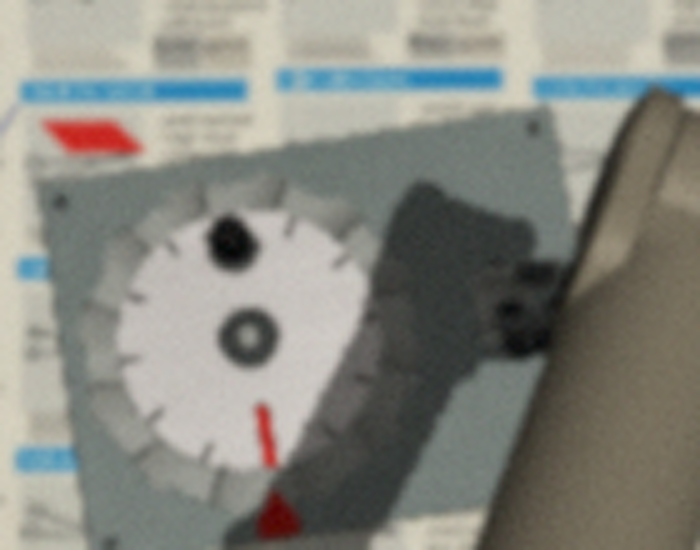

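Request:
jog_arm([
  {"claw":0.2,"xyz":[0.27,-0.25,-0.5],"angular":[0,0,0]},
  {"claw":0.2,"xyz":[0,0,-0.6],"angular":[0,0,0]},
  {"claw":0.2,"xyz":[0,0,-0.6],"angular":[0,0,0]},
  {"claw":0.2,"xyz":[0,0,-0.6],"angular":[0,0,0]},
  {"claw":0.2,"xyz":[0,0,0],"angular":[0,0,0]},
])

```text
clock: 9.47
ee_pos: [0.4989, -0.1292, 0.0669]
tool_rot: [-0.005, -0.086, 0.996, 0.002]
force: [-0.8, 0.2, -0.7]
gripper_width: 0.0511
```

```bash
python3 - <<'E'
from h import *
g=manip.grab_frame("side"); crop(g,"side12",230,130,160,120,5)
o=manip.get_obs();print(o["ee_pos"],o["force"],o["gripper_width"])
E
```

```text
[ 0.50052632 -0.13004717  0.0691862 ] [ 1.3522095  -0.09891442  0.2775663 ] 0.05162256110167481
```

View pics/side12.png

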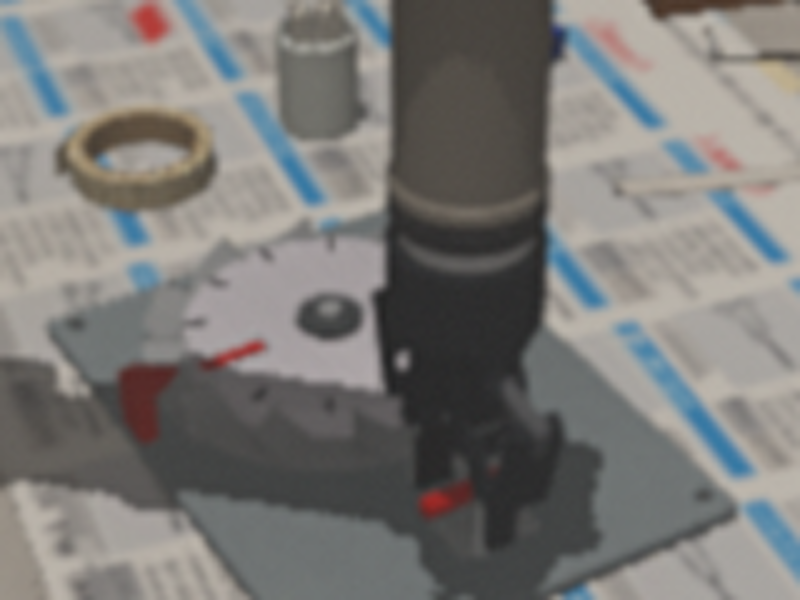

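Bar is between the fingers (its end at ~(440,500)). I'll centre a little (-y) and close.

Request:
jog_arm([
  {"claw":-0.9,"xyz":[0,-0.12,0],"angular":[0,0,0]},
  {"claw":-0.9,"xyz":[0,0,0],"angular":[0,0,0]},
  {"claw":-0.9,"xyz":[0,0,0],"angular":[0,0,0]},
  {"claw":-0.9,"xyz":[0,0,0],"angular":[0,0,0]},
  {"claw":-0.9,"xyz":[0,0,0],"angular":[0,0,0]},
], squeeze=30)

```text
clock: 9.93
ee_pos: [0.5033, -0.1334, 0.0735]
tool_rot: [0.001, -0.085, 0.996, 0.003]
force: [-2.7, 6.9, 7.0]
gripper_width: 0.0107
```

```bash
python3 - <<'E'
from h import *
o=manip.get_obs();print(o["ee_pos"],o["force"],o["gripper_width"])
ts=np.linspace(2.0,0,15)
H=np.array([hnd(t) for t in ts])
print(np.c_[ts[1:],H[1:],(np.diff(H,axis=0)/.04).round(2)].round(3))
E
```

```text
[ 0.5033337  -0.13344883  0.07345322] [-2.67830658  6.8727191   6.97885446] 0.010680431079460899
[[ 1.857  0.5   -0.13   0.095 -0.02   0.13   0.16 ]
 [ 1.714  0.499 -0.124  0.1   -0.03   0.15   0.14 ]
 [ 1.571  0.498 -0.118  0.105 -0.03   0.17   0.12 ]
 [ 1.429  0.497 -0.11   0.109 -0.03   0.18   0.09 ]
 [ 1.286  0.496 -0.103  0.111 -0.03   0.19   0.07 ]
 [ 1.143  0.494 -0.094  0.113 -0.03   0.2    0.04 ]
 [ 1.     0.493 -0.086  0.113 -0.03   0.2    0.01 ]
 [ 0.857  0.492 -0.078  0.112 -0.03   0.2   -0.02 ]
 [ 0.714  0.49  -0.07   0.11  -0.03   0.2   -0.05 ]
 [ 0.571  0.489 -0.063  0.107 -0.03   0.19  -0.08 ]
 [ 0.429  0.488 -0.055  0.103 -0.03   0.18  -0.11 ]
 [ 0.286  0.487 -0.049  0.098 -0.03   0.16  -0.13 ]
 [ 0.143  0.486 -0.043  0.092 -0.02   0.14  -0.15 ]
 [ 0.     0.485 -0.039  0.085 -0.02   0.12  -0.17 ]]
```

Request:
jog_arm([
  {"claw":-0.9,"xyz":[-0.02,0.13,0.16],"angular":[0,0,0]},
  {"claw":-0.9,"xyz":[-0.03,0.15,0.14],"angular":[0,0,0]},
  {"claw":-0.9,"xyz":[-0.03,0.17,0.12],"angular":[0,0,0]},
  {"claw":-0.9,"xyz":[-0.03,0.18,0.09],"angular":[0,0,0]},
  {"claw":-0.9,"xyz":[-0.03,0.19,0.07],"angular":[0,0,0]},
])

```text
clock: 10.35
ee_pos: [0.499, -0.1083, 0.0972]
tool_rot: [0.003, -0.083, 0.997, -0.003]
force: [3.8, -6.2, 1.1]
gripper_width: 0.0105
```

Request:
jog_arm([
  {"claw":-0.9,"xyz":[-0.03,0.2,0.04],"angular":[0,0,0]},
  {"claw":-0.9,"xyz":[-0.03,0.2,0.01],"angular":[0,0,0]},
  {"claw":-0.9,"xyz":[-0.03,0.2,-0.02],"angular":[0,0,0]},
  {"claw":-0.9,"xyz":[-0.03,0.2,-0.05],"angular":[0,0,0]},
])

```text
clock: 10.68
ee_pos: [0.4939, -0.0766, 0.099]
tool_rot: [0.003, -0.082, 0.997, -0.002]
force: [-4.8, -1.0, 16.4]
gripper_width: 0.0107
```

Request:
jog_arm([
  {"claw":-0.9,"xyz":[-0.03,0.19,-0.08],"angular":[0,0,0]},
  {"claw":-0.9,"xyz":[-0.03,0.18,-0.11],"angular":[0,0,0]},
  {"claw":-0.9,"xyz":[-0.03,0.16,-0.13],"angular":[0,0,0]},
  {"claw":-0.9,"xyz":[0,0,0],"angular":[0,0,0]},
])

```text
clock: 11.02
ee_pos: [0.4891, -0.0487, 0.0828]
tool_rot: [0.001, -0.085, 0.996, 0.002]
force: [-0.8, 4.7, 6.2]
gripper_width: 0.0104
```

```bash
python3 - <<'E'
from h import *
g=manip.grab_frame("side"); crop(g,"side13",230,130,160,120,5)
o=manip.get_obs();print(o["ee_pos"],o["force"],o["gripper_width"])
n,a,r=wheel(g); print(n,np.median(a))
E
```

```text
[ 0.48913325 -0.04883626  0.0829623 ] [-0.5176023   5.08081386  6.86717141] 0.010605099138603233
20 1.2775384350886898
```

View pics/side13.png

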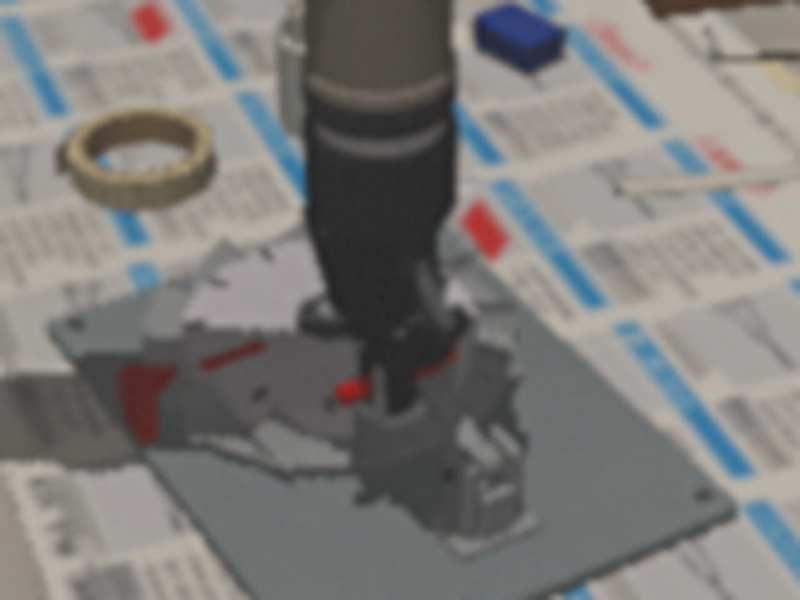

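Request:
jog_arm([
  {"claw":-0.9,"xyz":[-0.02,0.14,-0.15],"angular":[0,0,0]},
  {"claw":-0.9,"xyz":[-0.02,0.12,-0.17],"angular":[0,0,0]},
  {"claw":-0.9,"xyz":[0,0,0],"angular":[0,0,0]},
  {"claw":-0.9,"xyz":[0,0,0],"angular":[0,0,0]},
])

```text
clock: 11.4
ee_pos: [0.4874, -0.0384, 0.0695]
tool_rot: [0.0, -0.085, 0.996, 0.002]
force: [-0.6, 6.4, 3.8]
gripper_width: 0.0104
```

Request:
jog_arm([
  {"claw":0.2,"xyz":[0,0,0],"angular":[0,0,0]},
  {"claw":0.2,"xyz":[0,0,0],"angular":[0,0,0]},
  {"claw":0.2,"xyz":[0,0,0],"angular":[0,0,0]},
  {"claw":0.2,"xyz":[0,0,0.6],"angular":[0,0,0]},
  {"claw":0.2,"xyz":[0,0,0.9],"angular":[0,0,0]},
])

```text
clock: 11.82
ee_pos: [0.4829, -0.0421, 0.1258]
tool_rot: [-0.005, -0.083, 0.997, -0.0]
force: [0.2, 0.3, -0.0]
gripper_width: 0.0514
```

Request:
jog_arm([
  {"claw":0.2,"xyz":[0,0,0.9],"angular":[0,0,0]},
  {"claw":0.2,"xyz":[0,0,0.9],"angular":[0,0,0]},
  {"claw":0.2,"xyz":[-0.4,0.9,0.2],"angular":[0,0,0]},
  {"claw":0.2,"xyz":[-0.4,0.9,0],"angular":[0,0,0]},
  {"claw":0.2,"xyz":[-0.4,0.9,0],"angular":[0,0,0]},
])

```text
clock: 12.23
ee_pos: [0.4391, 0.0661, 0.2096]
tool_rot: [0.001, -0.082, 0.997, -0.0]
force: [0.1, 0.9, -0.7]
gripper_width: 0.0513
```

Request:
jog_arm([
  {"claw":0.2,"xyz":[-0.4,0.9,0],"angular":[0,0,0]},
  {"claw":0.2,"xyz":[-0.4,0.9,0],"angular":[0,0,0]},
  {"claw":0.2,"xyz":[-0.4,0.9,0],"angular":[0,0,0]},
  {"claw":0.2,"xyz":[-0.4,0.9,0],"angular":[0,0,0]},
  {"claw":0.2,"xyz":[-0.4,0.9,0],"angular":[0,0,0]},
])

```text
clock: 12.65
ee_pos: [0.3582, 0.2469, 0.2084]
tool_rot: [0.0, -0.083, 0.997, -0.0]
force: [0.1, 0.5, 0.0]
gripper_width: 0.0513
```

```bash
python3 - <<'E'
from h import *
g=manip.grab_frame("side"); crop(g,"side14",230,130,160,120,5)
f=manip.grab_frame("top"); crop(f,"top14",250,130,140,110,5); cv2.imwrite("pics/topfull14.png",f["color"][:,:,::-1])
for F,n in((g,"side"),(f,"top")):
    k,l,s,c=cv2.connectedComponentsWithStats(red(F))
    for i in range(1,k):
        if s[i,4]>5 and 290<c[i][0]<350 and 170<c[i][1]<230: print(n,s[i],c[i].round(1))
for t in (0,.1,.2,.3): print(t,[(proj(F,hnd(t,x))).round(1).tolist() for F in (f,g) for x in (-.018,-.038,-.058)])
o=manip.get_obs();print(o["ee_pos"],o["force"],o["gripper_width"])
E
```

```text
side [323 172   7   9  35] [326.4 175.8]
side [296 202  22  10  55] [306.1 206.5]
top [334 188   6  22  72] [336.4 198.6]
top [302 212   3  11  20] [302.9 217.2]
0 [[336.2, 195.2], [337.3, 201.4], [338.4, 207.7], [310.1, 205.5], [303.5, 208.0], [296.9, 210.4]]
0.1 [[337.3, 194.8], [338.4, 201.0], [339.5, 207.3], [310.7, 204.7], [304.1, 207.2], [297.4, 209.7]]
0.2 [[338.6, 194.4], [339.7, 200.6], [340.8, 206.9], [311.4, 204.1], [304.8, 206.6], [298.1, 209.1]]
0.3 [[339.9, 194.0], [341.0, 200.3], [342.1, 206.6], [312.2, 203.7], [305.5, 206.2], [298.8, 208.7]]
[0.3550612  0.25274537 0.20808686] [-0.16576535  0.00379727 -0.07676419] 0.05094159034454584
```

View pics/side14.png

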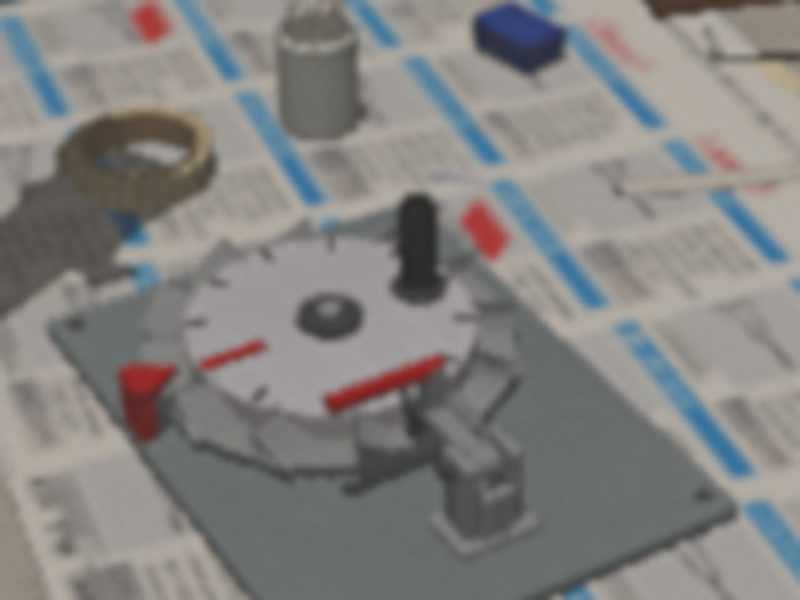

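View pics/top14.png

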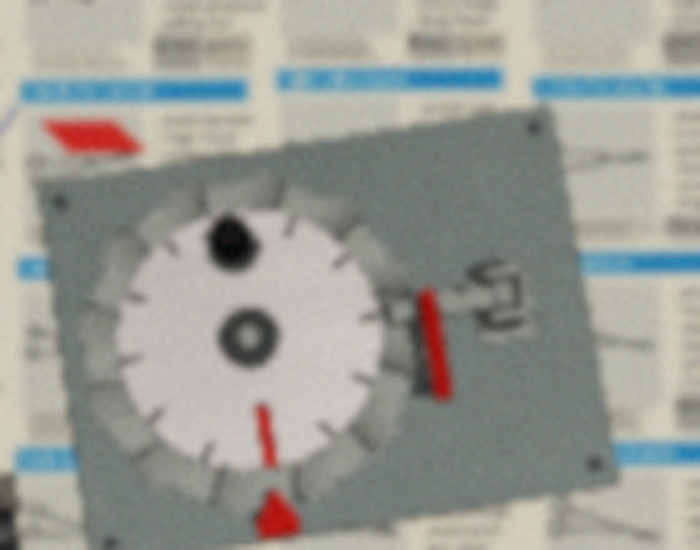

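```bash
python3 - <<'E'
from h import *
f=manip.grab_frame("top"); n,a,r=wheel(f); print("wheel",n,np.median(a))
a0=cv2.imread("pics/top0.png").astype(int); d=np.abs(a0-f["color"][:,:,::-1].astype(int)).max(2)
for nm,(u,v) in dict(bowl=(425,218),wipes=(428,167),tape=(222,212),swabs=(216,170)).items(): print(nm,d[v-20:v+20,u-20:u+20].mean().round(1))
o=manip.get_obs(); print(o["clock"],o["force"]); print(manip.close_job())
E
```

```text
wheel 20 0.0010602841041973399
bowl 5.5
wipes 5.7
tape 55.4
swabs 5.5
12.8 [ 0.3912857  -0.34524574 -0.26838053]
the job is handed in; nothing more can be done
None
```

The turntable is back at its start position with the pawl down in the tooth gap, and I handed the job in at 12.8 s; no verdict was reported.

I folded the pawl back by its red handle and let go, and it stayed on its stop. I then led the wheel clockwise by its knob, from about 2.4 rad to the pointer. Last, I folded the pawl down again, released it and moved the arm well clear.

- **Wheel:** the red bar measures about 0.00 rad in the top view, inside the 0.12 rad limit. The side view gave −0.02 rad before I lowered the pawl. In that view's reading with the pawl nearly down, the hand's shadow and the red handle spoiled the measurement (1.28 rad), so I disregarded it.
- **Pawl:** the handle bar's position in the top view fits a pawl angle of about 0 (−0.03 rad). In the side view it is about 0.7 px from the fully down position. It sits roughly 0.2 rad lower than at the start.
- **Contact:** the measured force is about 0 N, and the gripper is open in free space.
- **Bystanders:** the bowl, wipes and swab pot look unchanged from the first picture. The picture comparison failed for the tape roll, because the retracted arm or its shadow overlaps it in the top view. In the side view the roll stands in the same place, and the hand never went near it.

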